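Empty the scoop tray and rack it

ROBOT

A 6-joint arm with a two-finger parallel gripper is mounted at the origin on the work surface. World frame = base frame: x ahead of the robot, y to its left, z up, the work surface at z = 0. Lengths are in m, angles in rad, forces in N, time in s.
With the tool pointing down it reaches from about 0.35 to 0.975 m from the base axis. Payload 4.9 kg.
Tool frame: the origin (TCP) lies at the very end of the fingers, on their centre line; the grasp point (between the pads) lies 19 mm behind it (ctrl.grip_point_offset is the distance from the TCP to the grasp point, in m); z points along the fingers, y is the line along which they close (so a half turn about z gives the same grasp; the last joint's range is limited). The gripper opens to 85 mm and grips with 20 to 120 N. Pads are 22 mm wide; open, the fingers measure 114 mm over their backs; the gripper's body (76 mm by 85 mm) begins 54 mm behind the grasp point. The pads swing forward as they close: fully open they stand 13 mm farther back than shut.
Start: joints at [1.079, 0.053, 1.613, -0, 1.476, -0.119], TCP at [0.228, 0.582, 0.231] pointing down, gripper open.
Joint ranges: [-3.01, 3.01], [-1.01, 2.22], [0.06, 2.58], [-1.02, 4.17], [0.09, 2.62], [-3.14, 3.14]. Speed limits (rad/s): [2.57, 2.57, 3.14, 3.14, 3.14, 3.14].

INTERFACE

Orientations are given as a rotation vector (axis times angle).
In Python, from station import ctrl gives the robot as it stands.
- The arm moves only by the tool send_rows, never from a script. Its argument "rows" is a list of rows, each a list of 3 entries, a list of its own where there are three numbers: the finger opening in cm, from 0 to 8.54, then the shift along the tool's x, y, z in cm, then the turn about the tool's z in degrees. A call has 1 to 10 rows; each row shifts and turns the commanded pose from where the row before left it, along the tool's axes as they then stand; what a row does not reach is not made up. A row lasts 1/8 s, in which the tool goes at most 62.5 mm and 10.7 degrees, less where a joint would pass 70% of its speed; a pose out of reach is approached as far as the arm can. A call with a gripper value outside its range is refused whole. The fingers move at their own pace and stop on an object; "newtons" is the grip in N (left out, the last holds). Time passes only in rows, so rows that do not move let the fingers close. It gives the time, the measured TCP pose, the force, the opening and the grip force at its end, in the units of the state.
- ctrl.get_obs(): the state, without advancing time (a new reading comes with each control period).
- ctrl.get_image(name): name is "scene" or "top" or "wrist"; returns a dict with "frame" (384x512x3 uint8, red, green, blue), "range_z" (384x512 float32, m along the optical axis (not along the pixel's ray), 0 where there is no reading), "fx", "fy", "cx", "cy" (pixels), "cam_to_world" (4x4, takes a point from camera to world coordinates). Camera axes: x right, y down, z forward; pixel columns grow to the right and rows downward; lengths in m; the calibration is good to about 2 mm. A picture is of the moment at which its call begins.
- ctrl.finish_job(): hands the job in; it is judged then, once.
The state is a dict: "t": time; "q": joint angles; "dq": joint speeds; "effort": joint torques, N m; "tool_pos": TCP position; "tool_rot": TCP orientation; "contact_force": force on the tool from outside, world axes, zero at the start; "wrist_torque": the same for the moment, N m; "opening": finger opening in m; "grip_force": force on a finger pad.
Only numpy, scipy, OpenCV 4.12 (cv2) and the standard library are available. Lean on these libraries where they do the work, as an engineer would, in place of code of your own. Each camera call takes 0.05 s, during which the arm holds its last target. There are 200 camera calls.

TASK

Pick up the scoop tray by its grip rib and tip the four machined parts off its open nose into the grey bin, then slide the empty tray nose first into the free bay on the bench cabinet until it is fully home against the stop, and let go of it. Leave the bin and the other things on the bench where they stand, upright, and do not handle the parts with the gripper.

Things in the scene. Friction and masses are not known exactly. Their poses are not given: they have to be found in the camera images.
- tray: Flat aluminium scoop tray, 170 long (x) x 70 wide (y), 0.25 kg +-25%, level at the start. Origin: centre of its underside; +x to the open nose (x = +85). Floor 4 mm thick over the whole length; side walls 3 mm thick, tops 14 mm above the underside, from x = -35 to +85; a like back wall at x = -35; no wall at the nose. Parts slide on it at 16 to 23 degrees of tilt.
- tray_nose (a point): Middle of the lower edge of the tray's open nose (tray x = +85, y = 0, z = 0 mm).
- tray_rib (a point): Middle of the top of the tray's dark steel grip rib (tray x = -60, y = 0, z = 34 mm), which stands on the bare floor plate behind the back wall: 36 long (tray x -78 to -42), 12 thick (y), 30 high above the plate. Grip it across its thickness, fingertips above the plate.
- nut0: One of two dark steel nut blanks, about 25 across x 16 high, 40 g, lying on a flat face in the tray; origin at the centre of its underside.
- nut1: One of two dark steel nut blanks, about 25 across x 16 high, 40 g, lying on a flat face in the tray; origin at the centre of its underside.
- bush0: Bright steel bush blank, 23 diameter x 16 high, 40 g, standing on a flat face in the tray; origin at the centre of its underside.
- bush1: A second bush blank, the same.
- bin: Loose grey plastic open-topped bin, 140 (x) x 150 (y) x 60 high outside, walls and floor about 4 mm, 0.8 kg; origin at the centre of its underside.
- bay_free: The free tray bay: a grey steel housing 150 deep (x) x 100 wide (y), fixed on the blue cabinet. Origin: centre of its underside, 60 mm above the bench; its top is 107.5 mm above the bench. +x points into the slot, the mouth is in its -x face. Slot: 73 wide, 17.5 high, 115 deep, floor 80 mm above the bench, walls parallel to x.
- slot_mouth (a point): Middle of the slot floor's front edge at the mouth of the free bay (axes as bay_free). Two thin guide plates flare out about 15 mm in front of the mouth, to about 83 mm apart; floor and roof are not flared. With the tray home the grip rib stays outside, its centre 30 mm in front of the mouth.
- slot_stop (a point): Middle of the slot floor where it meets the stop, 115 mm in from the mouth (frame axes as bay_free). The tray's nose ends here.
- bay_used: The other bay, beside the free one at 105 mm pitch (on either side) and facing the same way: the same housing, with another such tray fixed home in it, its grip rib sticking out in front (rib top 114 mm above the bench). Origin and axes as bay_free.
- cabinet: Fixed blue bench cabinet with flat drawer fronts, 160 deep (x) x 240 wide (y) x 60 high, that carries the two bays side by side; origin at the centre of its underside, front on its -x side.
- oil_bottle: Bystander: steel oil bottle, 52 diameter x 120 high; origin at the centre of its underside.
- paste_jar: Bystander: grey jar, 56 diameter x 70 high; origin at the centre of its underside.
- vee_block: Bystander: steel vee block, 50 x 45 x 42 high; origin at the centre of its underside.
- setup_block: Bystander: dark steel setup block with holes, 75 (x) x 50 (y) x 25 high; origin at the centre of its underside.
Mind the look-alikes: they are no part of the job. Leave any green or purple look-alike of the bin alone.

How it is judged:
On the way, in this order (a step that is already met when the one before it is completed fails the run):
1. the tray is tipped with its nose at or over the bin, while the parts slide off (angle between tray's own z axis and vertical above 0.26 rad and horizontal distance between tray_nose and bin below 0.12 m and height (world z) of tray_nose above 0.03 m), for 0.1 s.
2. all four parts lie in the bin (x of nut0 in the frame of bin between -0.066 and 0.066 m and y of nut0 in the frame of bin between -0.071 and 0.071 m and z of nut0 in the frame of bin between -0.002 and 0.058 m and linear speed of each of nut0, nut1, bush0, bush1 below 0.05 m/s and x of nut1 in the frame of bin between -0.066 and 0.066 m and y of nut1 in the frame of bin between -0.071 and 0.071 m and z of nut1 in the frame of bin between -0.002 and 0.058 m and x of bush0 in the frame of bin between -0.066 and 0.066 m and y of bush0 in the frame of bin between -0.071 and 0.071 m and z of bush0 in the frame of bin between -0.002 and 0.058 m and x of bush1 in the frame of bin between -0.066 and 0.066 m and y of bush1 in the frame of bin between -0.071 and 0.071 m and z of bush1 in the frame of bin between -0.002 and 0.058 m and angle between bin's own z axis and vertical below 0.05 rad), for 0.2 s.
3. the empty tray is home in the free bay (x of tray_nose in the frame of slot_stop between -0.006 and 0.004 m and y of tray_nose in the frame of slot_stop between -0.005 and 0.005 m and z of tray_nose in the frame of slot_stop between -0.004 and 0.005 m and angle between the x axis of tray and the x axis of bay_free, either way round below 0.06 rad and angle between tray's own z axis and vertical below 0.06 rad and linear speed of tray below 0.01 m/s), for 0.2 s.
At the end, for the whole second after the job is handed in: All four parts rest inside the bin (their origins below its rim), the bin stands upright, and the tray lies at rest and level in the free bay's slot, nose first, within 6 mm of the stop and square to the slot within 0.06 rad (all of step 2 and all of step 3); the robot touches nothing.
It fails at once if a bystander (oil bottle, paste jar, vee block, setup block) is moved more than 20 mm or knocked over (distance of any of oil_bottle, paste_jar, vee_block, setup_block from where it was at the start of the episode above 0.02 m or angle between any of oil_bottle, paste_jar, vee_block, setup_block's own z axis and vertical above 0.35 rad).
It fails at once if the bin is moved more than 30 mm (distance of bin from where it was at the start of the episode above 0.03 m).
It fails at once if a part is handled with the gripper (contact force between the fingers and nut0 above 1.5 N or contact force between the fingers and nut1 above 1.5 N or contact force between the fingers and bush0 above 1.5 N or contact force between the fingers and bush1 above 1.5 N).
It also fails if it takes over 66 s, if anything falls off the work surface, if the arm or the gripper's body presses on something with over 40 N, if the wrist force passes 120 N, or if a joint passes its speed limit or range.

## Working session

There is one attempt and no reset: what is moved stays moved. The work goes in short steps, Python scripts to look and compute and a tool call to move; the robot and the scene stay as the last step left them, time stands still between calls to the robot, and variables do not carry over. Pictures are saved under pics/ and viewed, at most 10 in all, crops included, and the job is handed in when it is done.

Besides the shell and the picture viewer there is one more tool, called after ">>>" as a command line: name --argument value ..., lists and objects as JSON in quotes. send_rows: Moves the arm, as the interface text tells. Its arguments: {"type":"object","properties":{"rows":{"type":"array","items":{"type":"array"}},"newtons":{"type":"number"}},"required":["rows"]}

```bash
mkdir -p pics; ls
python3 - <<'E'
from station import ctrl
import cv2,numpy as np
for n in("scene","top"):
    i=ctrl.get_image(n);cv2.imwrite(f"pics/{n}0.png",i["frame"][:,:,::-1]);np.savez(f"{n}0.npz",**i)
    print(n,i["fx"],i["fy"],i["cx"],i["cy"],np.round(i["cam_to_world"],3).tolist())
o=ctrl.get_obs();print({k:np.round(v,3).tolist() for k,v in o.items()})
E
```

```text
pics
scene 428.8051214638424 428.8051214638424 253.29845312943561 195.12862748454256 [[-0.453, 0.468, -0.759, 1.632], [0.892, 0.241, -0.383, 0.539], [0.003, -0.85, -0.527, 0.862], [0.0, 0.0, 0.0, 1.0]]
top 405.8629972811848 405.8629972811848 252.64112940171546 194.9945502105532 [[0.08, -0.976, 0.201, 0.283], [-0.997, -0.079, 0.013, -0.035], [0.003, -0.201, -0.98, 1.312], [0.0, 0.0, 0.0, 1.0]]
{'t': 0.1, 'q': [1.079, 0.053, 1.614, -0.0, 1.476, -0.119], 'dq': [-0.0, -0.0, -0.002, 0.001, -0.001, 0.0], 'effort': [0.0, -39.49, -37.136, -0.0, 0.004, -0.0], 'tool_pos': [0.227, 0.582, 0.23], 'tool_rot': [-0.582, -3.087, 0.003], 'contact_force': [0.729, -0.485, -0.282], 'wrist_torque': [-0.023, -0.107, -0.02], 'grip_force': 0.0, 'opening': 0.085}
```

View pics/top0.png

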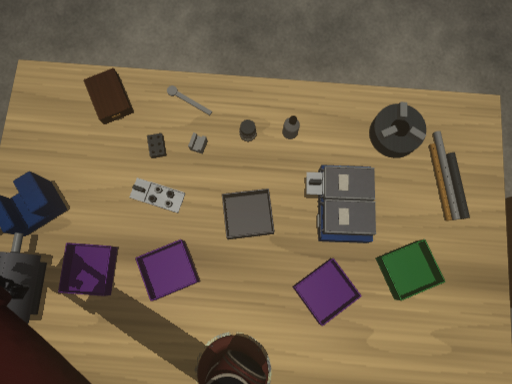

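View pics/scene0.png

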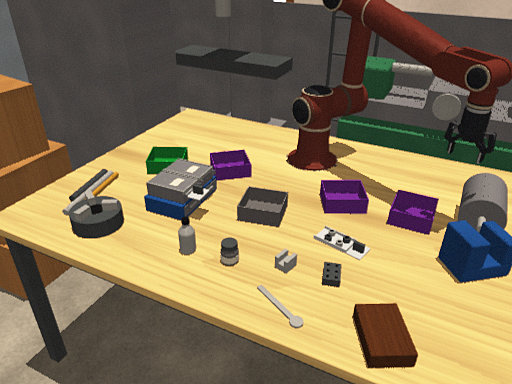

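The top view shows the tray at (157,195) with its rib at the left end (140,188) and its nose to the right. The grey bin is at (248,214). The used bay is the upper one, with its rib at (314,183), so the free bay is the lower one at about (347,216), mouth facing left.

```bash
cat > h.py <<'E'
import numpy as np,cv2
def cloud(i):
    z=i["range_z"];h,w=z.shape;u,v=np.meshgrid(np.arange(w),np.arange(h))
    p=np.stack([(u-i["cx"])/i["fx"]*z,(v-i["cy"])/i["fy"]*z,z,np.ones_like(z)],-1)
    return (p@i["cam_to_world"].T)[...,:3]
def rect(P,m,name):
    m=m.astype(np.uint8);n,l,s,c=cv2.connectedComponentsWithStats(m)
    k=1+np.argmax(s[1:,4]);q=P[l==k]
    r=cv2.minAreaRect((q[:,:2]*1000).astype(np.float32))
    print(name,len(q),"zmed %.1f"%(np.median(q[:,2])*1000),"rect",np.round(r[0],1),np.round(r[1],1),round(r[2],1));return q
def box(P,u0,u1,v0,v1):
    m=np.zeros(P.shape[:2],bool);m[v0:v1,u0:u1]=1;return m
E
python3 - <<'E'
from h import *
i=dict(np.load("top0.npz"));P=cloud(i);z=P[...,2]*1000;f=i["frame"].astype(int);sat=f.max(2)-f.min(2)
print("bench z",np.median(z[160:175,210:240]))
T=box(P,120,195,170,220)
rect(P,T&(sat<45)&(z<12)&(f.min(2)>90),"trayfloor")
rect(P,T&(z>1.5),"tray any"); rect(P,T&(z>25),"rib");
B=box(P,215,280,180,245)
rect(P,B&(z>50),"bin rim");rect(P,B&(z>10),"bin")
C=box(P,300,385,155,245)
rect(P,C&(z>102)&box(P,318,385,150,245),"roofs");rect(P,C&(z>102)&box(P,300,316,150,245),"used rib")
rect(P,C&box(P,326,360,160,195)&(f.min(2)>150),"label1")
print(np.round(z[165:248:6,340]),np.round(z[215,300:385:4]),np.round(z[183,300:385:3]))
cv2.imwrite("pics/crop1.png",np.hstack([cv2.resize(f[170:225,120:200].astype(np.uint8)[:,:,::-1],None,fx=4.5,fy=4.5,interpolation=2),cv2.resize(f[160:245,300:384].astype(np.uint8)[:,:,::-1],(245,247),interpolation=2)]))
E
```

```text
bench z 0.507848375542963
trayfloor 791 zmed 4.3 rect [526.3 296.2] [170.3  72. ] 77.2
tray any 1317 zmed 5.2 rect [473.2 158.5] [521.  155.7] 62.1
rib 46 zmed 34.2 rect [541.  354.5] [35.4 12.5] 76.1
bin rim 277 zmed 59.4 rect [419.2 -20. ] [274.  150.1] 11.4
bin 514 zmed 54.0 rect [419.2 -20. ] [274.  150.1] 11.4
roofs 1705 zmed 108.2 rect [ 437.1 -199. ] [146.9 425.4] 24.3
used rib 26 zmed 114.1 rect [ 440.8 -114.6] [ 19.3 353.4] 60.3Traceback (most recent call last):
  File "<stdin>", line 11, in <module>
  File "h.py", line 8, in rect
    k=1+np.argmax(s[1:,4]);q=P[l==k]
        ~~~~~~~~~^^^^^^^^^
    return _wrapfunc(a, 'argmax', axis=axis, out=out, **kwds)
    return bound(*args, **kwds)
ValueError: attempt to get argmax of an empty sequence
```

Run:
```python
from h import *
i=dict(np.load("top0.npz"));P=cloud(i);z=P[...,2]*1000;f=i["frame"].astype(int)
z[z>200]=-99
rect(P,box(P,120,195,170,220)&(z>1.5),"tray")
q=P[box(P,120,195,170,220)&(z>25)];d=np.array([np.cos(np.radians(77.2)),np.sin(np.radians(77.2))]);print("rib mean",q.mean(0),len(q))
rect(P,box(P,215,280,180,245)&(z>52),"bin rim");rect(P,box(P,215,280,180,245)&(z>10),"bin")
C=box(P,319,385,155,250);m=C&(z>102)
rect(P,m,"roofs")
for nm,v0,v1 in(("up",155,198),("low",201,250)): rect(P,box(P,319,385,v0,v1)&(z>102),nm)
rect(P,box(P,300,317,155,250)&(z>108),"used rib")
rect(P,box(P,300,385,155,250)&(z>45)&(z<66),"cabinet top")
for a in("oil",285,305,110,145),("jar",238,262,115,145),("vee",186,212,130,157),("setup",144,170,128,162): rect(P,box(P,*a[1:])&(z>8),a[0])
# edge profile
for v in(212,220,228):print(v,np.round(z[v,312:330]).astype(int),np.round(P[v,319:324,1]*1000))
```

```text
tray 1301 zmed 5.2 rect [543.7 289.9] [233.6 142.6] 68.3
rib mean [0.53805536 0.34086202 0.03261444] 55
bin rim 265 zmed 59.4 rect [484.5  -6.8] [141.  150.1] 11.2
bin 507 zmed 53.6 rect [484.4  -6.9] [141.1 150.1] 11.4
roofs 1698 zmed 108.1 rect [ 489.1 -313.5] [100.8 155.8] 2.5
up 1595 zmed 108.1 rect [ 594.  -310.1] [101.5 154. ] 2.5
low 1634 zmed 108.1 rect [ 486.3 -314.1] [ 97.9 154.4] 4.0
used rib 27 zmed 114.2 rect [ 587.6 -198.7] [ 9.4 19.4] 5.9
cabinet top 341 zmed 59.6 rect [ 430.8 -316.6] [163.  27.] 89.1
oil 278 zmed 82.4 rect [ 776.5 -125.9] [48.2 46.3] 79.6
jar 297 zmed 67.8 rect [760.6  15.9] [52.8 51.7] 66.1
vee 259 zmed 32.2 rect [710.7 185.1] [58.3 51.5] 77.7
setup 364 zmed 25.1 rect [693.  317.4] [76.4 51.4] 15.2
212 [  2   2  -2   1   0  -2  22  47  48  56  64  70 103 112 106 109 111 107] [-232. -235. -237. -239. -241.]
220 [  3  -1   1   4  -5  37  38  48  49  63  59  75 104 108 110 106 106 109] [-233. -236. -237. -241. -241.]
228 [ -3   4  -1   3  -3   6  23  41  52  61  58  72 104 106 108 108 103 109] [-235. -237. -239. -242. -243.]
```

>>> send_rows --rows '[[8.5,[-4.7,-1.2,1.0],0],[8.5,[-4.7,-1.2,1.0],0],[8.5,[-4.7,-1.2,1.0],0],[8.5,[-4.7,-1.2,1.0],0],[8.5,[-4.7,-1.2,1.0],0],[8.5,[-4.7,-1.2,1.0],0],[8.5,[-4.7,-1.2,0.5],0],[8.5,[-4.5,-1.3,0],0]]'

```text
t: 1.1
tool_pos: [0.5412, 0.354, 0.1649]
tool_rot: [-0.582, -3.085, 0.002]
contact_force: [-0.2, 0.7, 0.1]
opening: 0.085
grip_force: 0.0
```

>>> send_rows --rows '[[8.5,[0,0,0],10.2],[8.5,[0,0,0],10.2],[8.5,[0,0,0],10.2],[8.5,[0,0,0],10.2],[8.5,[0,0,0],10.2],[8.5,[0,0,0],10.2],[8.5,[0,0,0],10.2],[8.5,[0,0,0],10.2],[8.5,[0,0,0],0],[8.5,[0,0,0],0]]'

```text
t: 2.35
tool_pos: [0.5404, 0.3554, 0.1659]
tool_rot: [-2.455, -1.959, 0.001]
contact_force: [0.2, 0.0, 0.9]
opening: 0.0846
grip_force: 0.0
```

```bash
cat >> h.py <<'E'
from scipy.spatial.transform import Rotation as R
def pose(o):
    M=R.from_rotvec(o["tool_rot"]).as_matrix();p=np.array(o["tool_pos"])*1000
    return p,M,np.degrees(np.arctan2(M[1,1],M[0,1]))
def to(o,x,y,z,yang):
    p,M,a=pose(o);d=M.T@(np.array([x,y,z])-p);t=(a-yang+90)%180-90
    print("pos",np.round(p,1),"yang %.2f"%a,"tilt %.2f"%np.degrees(np.arccos(-M[2,2])),"| shift cm",np.round(d/10,2),"turn(after) %.1f"%t)
E
python3 - <<'E'
from h import *; from station import ctrl
o=ctrl.get_obs();to(o,540.5,354.6,10,-12.8)
i=ctrl.get_image("wrist");np.savez("w1.npz",**i);cv2.imwrite("pics/w1.png",i["frame"][:,:,::-1])
P=cloud(i);z=P[...,2]*1000
m=(z>29)&(z<40)&(np.hypot(P[...,0]*1e3-540,P[...,1]*1e3-355)<40);rect(P,m,"rib")
m=(z>2)&(z<100)&(np.hypot(P[...,0]*1e3-526,P[...,1]*1e3-296)<120);rect(P,m,"tray")
E
```

```text
pos [540.4 355.4 165.9] yang -12.82 tilt 0.04 | shift cm [-0.07  0.03 15.59] turn(after) -0.0
rib 580 zmed 34.8 rect [538.  356.4] [35.3 11.1] 77.0
tray 11884 zmed 5.4 rect [521.9 292.9] [180.6  77.1] 76.9
```

View pics/w1.png

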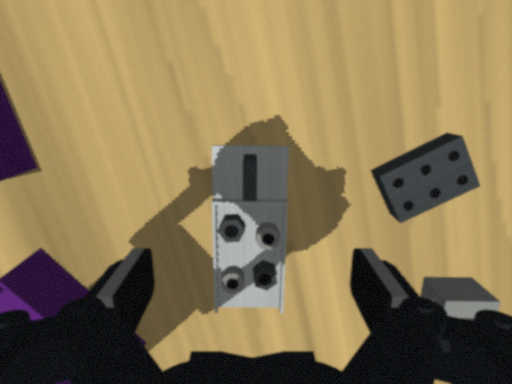

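The wrist view shows the rib at (250,177), with the four parts ahead of the back wall at (231,228), (267,235), (232,279) and (264,273). The fingers will straddle the rib.

>>> send_rows --rows '[[8.5,[-0.05,0,3.5],0],[8.5,[0,0,4.0],0],[8.5,[0,0,4.0],0],[8.5,[0,0,2.5],0],[6.0,[0,0,1.5],0],[4.0,[0,0,0.1],0],[2.5,[0,0,0],0],[0.8,[0,0,0],0],[0.8,[0,0,0],0],[0.8,[0,0,0],0]]' --newtons 110

```text
t: 3.65
tool_pos: [0.5415, 0.3557, 0.0123]
tool_rot: [2.458, 1.957, 0.004]
contact_force: [-2.2, -0.2, 5.3]
opening: 0.01
grip_force: 94.2
```

>>> send_rows --rows '[[0.8,[0,0,0],0],[0.8,[0,0,0],0],[0.8,[0,0,-0.5],0],[0.8,[0,0,-1.0],0],[0.8,[0,0,-1.0],0],[0.8,[0,0,0],0]]'

```text
t: 4.4
tool_pos: [0.5414, 0.3554, 0.0367]
tool_rot: [2.458, 1.956, 0.004]
contact_force: [0.1, 0.2, -4.5]
opening: 0.0099
grip_force: 93.4
```

Run:
```python
from h import *; from station import ctrl
o=ctrl.get_obs();to(o,540.5,354.6,100,-12.8);print(o["contact_force"],o["wrist_torque"],o["opening"],o["grip_force"])
i=ctrl.get_image("wrist");np.savez("w2.npz",**i);cv2.imwrite("pics/w2.png",i["frame"][:,:,::-1])
P=cloud(i)*1000;p,M,a=pose(o)
ex,ey=M[:2,0],M[:2,1];L=-(P[...,:2]-p[:2])@ex;W=(P[...,:2]-p[:2])@ey
for l in range(20,150,10):
    m=(abs(L-l)<4)&(abs(W)<40)&(abs(W)>33)&(P[...,2]>10)&(P[...,2]<90);print(l,m.sum(),np.median(P[...,2][m]) if m.any() else 0)
```

```text
pos [541.4 355.4  36.7] yang -12.96 tilt 0.15 | shift cm [-0.09 -0.06 -6.33] turn(after) -0.2
[ 0.14918023  0.1638136  -4.54548572] [ 0.2781976  -0.05443062  0.06265555] 0.009935216937260466 93.35389852523804
20 106 29.135049932837205
30 0 0
40 0 0
50 0 0
60 0 0
70 0 0
80 0 0
90 0 0
100 0 0
110 0 0
120 0 0
130 0 0
140 0 0
```

View pics/w2.png

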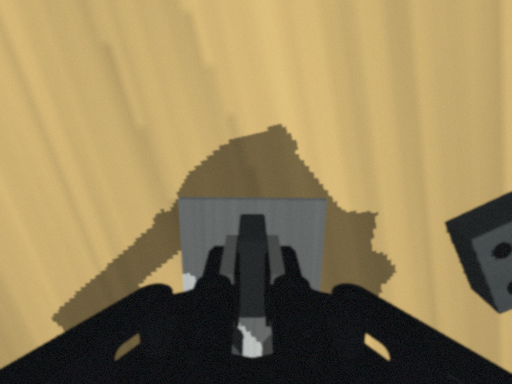

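The rib is gripped (opening 10 mm, grip 93 N, load 4.5 N). I can't command a tilt, so the tray will pivot about the pads under a light grip while resting on the near rim of the bin. First I'll carry it there level.

>>> send_rows --rows '[[0.8,[0,0,-1.5],0],[0.8,[-0.5,-0.1,-2.5],0],[0.8,[-1.5,-0.3,-2.0],0],[0.8,[-2.5,-0.5,-1.0],0],[0.8,[-3.0,-0.6,-0.5],0],[0.8,[-3.5,-0.7,0],0],[0.8,[-3.5,-0.7,0],0],[0.8,[-3.0,-0.6,0],0],[0.8,[-2.5,-0.5,0],0],[0.8,[-1.3,-0.2,0],0]]'

```text
t: 5.7
tool_pos: [0.4514, 0.1561, 0.1108]
tool_rot: [2.459, 1.955, 0.001]
contact_force: [0.1, 0.2, -4.5]
opening: 0.0102
grip_force: 93.4
```

>>> send_rows --rows '[[0.8,[-0.2,0,0],-2.0],[0.8,[0,0,0],-4.5],[0.8,[0,0,0],-5.5],[0.8,[0,0,0],-5.5],[0.8,[0,0,0],-4.5],[0.8,[0,0,0],-2.2],[0.8,[0,0,0],0],[0.8,[0,0,0],0]]'

```text
t: 6.7
tool_pos: [0.4514, 0.1551, 0.1105]
tool_rot: [-1.994, -2.428, -0.0]
contact_force: [0.6, -0.0, -5.4]
opening: 0.0098
grip_force: 93.4
```

```bash
cat >> h.py <<'E'
def pitch(i,o):
    # slope of the tail plate (seen beside the rib) along tray x, from the wrist camera
    P=cloud(i)*1000;p,M,a=pose(o);D=P-p;X=D@M[:,0];Y=D@M[:,1]
    m=(abs(Y)>10)&(abs(Y)<33)&(X>5)&(X<26)&(P[...,2]<p[2]+30)&(P[...,2]>p[2]-25)
    m&=np.arange(m.shape[0])[:,None]<290
    q=np.polyfit(X[m],P[...,2][m],1) if m.sum()>50 else (0,0)
    r=P[...,2][m]-np.polyval(q,X[m]) if m.sum()>50 else np.zeros(1)
    print("plate px",m.sum(),"nose-down deg %.1f"%np.degrees(np.arctan(q[0])),"z at TCP rel %.1f"%(q[1]-p[2]),"rms %.1f"%r.std())
E
python3 - <<'E'
from h import *; from station import ctrl
o=ctrl.get_obs();to(o,452.3,155,84,11.2);print(o["contact_force"],o["wrist_torque"])
pitch(np.load("w2.npz"),dict(tool_pos=[.5414,.3554,.0367],tool_rot=[2.458,1.956,.004]))
pitch(ctrl.get_image("wrist"),o)
i=ctrl.get_image("top");cv2.imwrite("pics/t2.png",np.hstack([cv2.resize(i["frame"][150:270,150:300],None,fx=3,fy=3)[:,:,::-1]]))
E
```

```text
pos [451.4 155.1 110.5] yang 11.21 tilt 0.01 | shift cm [-0.02  0.08  2.65] turn(after) 0.0
[ 0.6259775 -0.0168282 -5.3644493] [ 0.24382159  0.05570742 -0.00946241]
plate px 4844 nose-down deg -41.1 z at TCP rel 10.6 rms 10.1
plate px 4876 nose-down deg -40.5 z at TCP rel 10.3 rms 10.1
```

View pics/t2.png

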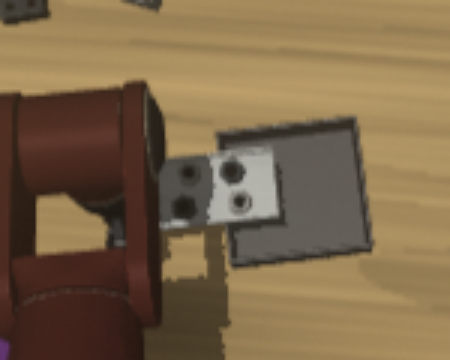

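The crop shows the tray level across the bin's near wall at (222,190), nose at (280,185), with all four parts still on it. Next I lower it and ease the grip.

>>> send_rows --rows '[[0.8,[0,0,0.8],0],[0.8,[0,0,1.2],0],[0.8,[0,0,0.6],0],[0.8,[0,0,0],0]]' --newtons 60

```text
t: 7.3
tool_pos: [0.4505, 0.1547, 0.0831]
tool_rot: [-1.992, -2.427, 0.003]
contact_force: [0.3, 0.1, -4.8]
opening: 0.01
grip_force: 93.4
```

>>> send_rows --rows '[[0.8,[0,0,0],0],[0.8,[0,0,0],0]]' --newtons 35

```text
t: 7.55
tool_pos: [0.4517, 0.155, 0.0848]
tool_rot: [1.993, 2.428, 0.001]
contact_force: [0.3, 1.0, -3.8]
opening: 0.01
grip_force: 93.5
```

>>> send_rows --rows '[[0.8,[0,0,0],0],[0.8,[0,0,0],0]]' --newtons 20

```text
t: 7.8
tool_pos: [0.4515, 0.1549, 0.0845]
tool_rot: [1.993, 2.428, 0.0]
contact_force: [0.5, -0.2, -4.5]
opening: 0.01
grip_force: 93.5
```

```bash
cat >> h.py <<'E'
def prof(i,o):
    P=cloud(i)*1000;p,M,a=pose(o);D=P-p;L=-(D@M[:,0]);Y=D@M[:,1];z=P[...,2]
    b=range(30,165,9)
    for nm,lo,hi in(("floor",0,26),("wall",30,37)):
        print(nm,[(l,int(np.median(z[m]))) for l in b if (m:=(abs(L-l)<4.5)&(abs(Y)<hi)&(abs(Y)>lo)&(z>20)&(z<200)).sum()>4])
E
python3 - <<'E'
from h import *; from station import ctrl
o=ctrl.get_obs();to(o,452.3,155,84,11.2);print(o["contact_force"],o["wrist_torque"],o["grip_force"])
prof(ctrl.get_image("top"),o)
E
```

```text
pos [451.5 154.9  84.5] yang 11.24 tilt 0.02 | shift cm [-0.01  0.08  0.05] turn(after) 0.0
[ 0.50586055 -0.16409076 -4.51430591] [ 0.28249746  0.07515715 -0.0175656 ] 93.45508933067322
floor [(30, 76), (39, 76), (48, 79), (57, 91), (66, 81), (75, 76), (84, 76), (93, 76), (102, 90), (111, 91), (120, 76), (129, 76), (138, 75), (147, 75)]
wall [(39, 77), (48, 79), (57, 81), (66, 82), (75, 81), (84, 84), (93, 77), (102, 81), (111, 83), (120, 82), (129, 77), (138, 84), (147, 80)]
```

>>> send_rows --rows '[[0.9,[0,0,0],0],[0.9,[0,0,0],0]]' --newtons 20

```text
t: 8.1
tool_pos: [0.4513, 0.1549, 0.0843]
tool_rot: [1.993, 2.428, -0.0]
contact_force: [0.9, -0.8, -4.4]
opening: 0.01
grip_force: 93.4
```

>>> send_rows --rows '[[1.0,[0,0,0],0],[1.0,[0,0,0],0]]'

```text
t: 8.35
tool_pos: [0.4514, 0.1549, 0.0843]
tool_rot: [-1.993, -2.428, -0.0]
contact_force: [0.7, -0.2, -4.5]
opening: 0.0106
grip_force: 78.2
```

>>> send_rows --rows '[[1.1,[0,0,0],0],[1.1,[0,0,0],0]]'

```text
t: 8.6
tool_pos: [0.4514, 0.1549, 0.0843]
tool_rot: [1.993, 2.428, -0.0]
contact_force: [-0.0, 1.0, -3.9]
opening: 0.011
grip_force: 39.3
```

>>> send_rows --rows '[[1.15,[0,0,0],0],[1.15,[0,0,0],0]]'

```text
t: 8.85
tool_pos: [0.4515, 0.1548, 0.0845]
tool_rot: [1.993, 2.428, -0.0]
contact_force: [0.1, -0.5, -3.4]
opening: 0.0115
grip_force: 19.4
```

Run:
```python
from h import *; from station import ctrl
o=ctrl.get_obs();to(o,452.3,155,84,11.2);print(o["contact_force"],o["wrist_torque"],o["grip_force"])
prof(ctrl.get_image("top"),o)
```

```text
pos [451.5 154.8  84.5] yang 11.24 tilt 0.02 | shift cm [0.   0.08 0.05] turn(after) 0.0
[ 0.09150387 -0.53343789 -3.38903493] [ 0.09679786  0.02320355 -0.02020767] 19.4010391831398
floor [(30, 71), (39, 72), (48, 75), (57, 83), (66, 70), (75, 65), (84, 65), (93, 65), (102, 78), (111, 77), (120, 61), (129, 60), (138, 58)]
wall [(39, 73), (48, 72), (57, 77), (66, 77), (75, 68), (84, 67), (93, 65), (102, 64), (111, 65), (120, 66), (129, 62), (138, 60)]
```

The tray now rests on the rim at about 7° nose-down. I'll raise the rib slowly.

>>> send_rows --rows '[[1.15,[0,0,-0.4],0],[1.15,[0,0,-0.4],0],[1.15,[0,0,-0.4],0],[1.15,[0,0,-0.4],0],[1.15,[0,0,-0.4],0],[1.15,[0,0,0],0]]'

```text
t: 9.65
tool_pos: [0.4517, 0.155, 0.1049]
tool_rot: [1.993, 2.428, 0.001]
contact_force: [-0.2, -0.7, -3.0]
opening: 0.0118
grip_force: 19.2
```

Run:
```python
from h import *; from station import ctrl
o=ctrl.get_obs();to(o,452.3,155,84,11.2);print(o["contact_force"],o["wrist_torque"],o["grip_force"])
prof(ctrl.get_image("top"),o)
```

```text
pos [451.7 155.  104.9] yang 11.24 tilt 0.06 | shift cm [-0.01  0.05  2.09] turn(after) 0.0
[-0.23982604 -0.72378754 -3.02606511] [ 0.19081018 -0.04712061  0.0456883 ] 19.20286774635315
floor [(30, 84), (39, 83), (48, 93), (57, 89), (66, 73), (75, 70), (84, 68), (93, 78), (102, 76), (111, 58), (120, 56), (129, 53)]
wall [(39, 84), (48, 86), (57, 83), (66, 76), (75, 73), (84, 71), (93, 70), (102, 64), (111, 62), (120, 61), (129, 59)]
```

>>> send_rows --rows '[[1.15,[0,0,-0.4],0],[1.15,[0,0,-0.4],0],[1.15,[0,0,-0.4],0],[1.15,[0,0,-0.3],0],[1.15,[0,0,0],0],[1.15,[0,0,0],0],[1.15,[0,0,0],0]]'

```text
t: 10.58
tool_pos: [0.4516, 0.1549, 0.1196]
tool_rot: [1.993, 2.428, 0.0]
contact_force: [-0.2, 0.1, -2.5]
opening: 0.0116
grip_force: 19.3
```

Run:
```python
from h import *; from station import ctrl
o=ctrl.get_obs();to(o,452.3,155,84,11.2);print(o["contact_force"],o["wrist_torque"],o["grip_force"])
i=ctrl.get_image("top");prof(i,o);cv2.imwrite("pics/t3.png",np.hstack([cv2.resize(i["frame"][150:270,150:300],None,fx=3,fy=3)[:,:,::-1]]))
```

```text
pos [451.6 154.9 119.6] yang 11.25 tilt 0.03 | shift cm [-0.    0.07  3.56] turn(after) 0.0
[-0.15867084  0.14002191 -2.50991817] [ 0.04647845 -0.0927182   0.05882284] 19.290141463279724
floor [(30, 93), (39, 89), (48, 86), (57, 81), (66, 77), (75, 73), (84, 68), (93, 64), (102, 60), (111, 56), (120, 53), (147, 22), (156, 22)]
wall [(39, 93), (48, 88), (57, 86), (66, 80), (75, 76), (84, 74), (93, 67), (102, 66), (111, 61), (120, 55)]
```

View pics/t3.png

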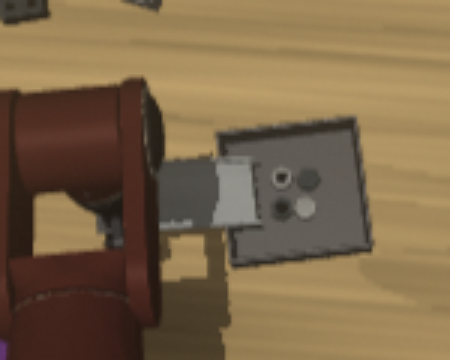

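All four parts lie in the bin, at (282,177), (309,180), (282,207) and (305,208), and the tray is empty. I'll tighten the grip, lift away and level the tray on clear bench.

>>> send_rows --rows '[[0.8,[0,0,0],0],[0.8,[0,0,0],0],[0.8,[0,0,0],0],[0.8,[0,0,-1],0],[0.8,[0,0,-2.5],0],[0.8,[1.5,0,-2.5],0],[0.8,[3,2,0],0],[0.8,[4,3.5,0],0],[0.8,[3,3,0],0],[0.8,[1.4,1,0],0]]' --newtons 110

```text
t: 11.88
tool_pos: [0.5201, 0.3016, 0.1795]
tool_rot: [-1.992, -2.429, -0.0]
contact_force: [-1.2, -0.0, -1.8]
opening: 0.0102
grip_force: 92.7
```

>>> send_rows --rows '[[0.8,[0,0,2],0],[0.8,[0,0,3],0],[0.8,[0,0,3],0],[0.8,[0,0,1.5],0],[0.8,[0,0,0],0],[0.8,[0,0,0],0]]'

```text
t: 12.62
tool_pos: [0.5201, 0.3, 0.0856]
tool_rot: [1.993, 2.427, 0.003]
contact_force: [0.2, -0.3, -2.7]
opening: 0.0099
grip_force: 92.6
```

Run:
```python
from h import *; from station import ctrl
o=ctrl.get_obs();to(o,520,300,72,11.2);print(o["contact_force"],o["wrist_torque"],o["grip_force"])
i=ctrl.get_image("top");prof(i,o)
```

```text
pos [520.1 300.   85.6] yang 11.22 tilt 0.12 | shift cm [ 0.   -0.02  1.36] turn(after) 0.0
[ 0.18445027 -0.28797172 -2.72386546] [0.13819022 0.0084799  0.02398679] 92.57010698318481
floor [(30, 60), (39, 55), (48, 52), (57, 47), (66, 42), (75, 40), (84, 34), (93, 30), (102, 25), (111, 23), (120, 22)]
wall [(30, 66), (39, 59), (48, 56), (57, 51), (66, 46), (75, 42), (84, 39), (93, 33), (102, 30), (111, 32), (120, 27)]
```

>>> send_rows --rows '[[1.0,[0,0,1.0],0],[1.12,[0,0,0.3],0],[1.12,[0,0,0.8],0],[1.12,[0,0,0.9],0],[1.12,[0,0,0.9],0],[1.12,[0,0,0.9],0],[1.12,[0,0,0.9],0],[1.12,[0,0,0.6],0],[1.12,[0,0,0.4],0],[1.12,[0,0,0],0]]' --newtons 20

```text
t: 13.92
tool_pos: [0.5191, 0.2996, 0.0168]
tool_rot: [-1.993, -2.428, 0.002]
contact_force: [0.1, -0.2, -0.3]
opening: 0.0112
grip_force: 30.5
```

Run:
```python
from h import *; from station import ctrl
o=ctrl.get_obs();to(o,520,300,12.3,11.2);print(o["contact_force"],o["wrist_torque"],o["grip_force"])
i=ctrl.get_image("top");prof(i,o)
P=cloud(i)*1000;p,M,a=pose(o);D=P-p;L=-(D@M[:,0]);Y=D@M[:,1];z=P[...,2]
print([(l,int(np.median(z[m]))) for l in range(30,165,9) if (m:=(abs(L-l)<4.5)&(abs(Y)<26)).sum()>4])
```

```text
pos [519.1 299.6  16.8] yang 11.24 tilt 0.06 | shift cm [0.02 0.1  0.45] turn(after) 0.0
[ 0.11225112 -0.16547859 -0.30434829] [-0.1817089  -0.01657764 -0.02872129] 30.547218918800354
floor []
wall []
[(30, 326), (39, 319), (48, 341), (57, 330), (66, 302), (75, 5), (84, 5), (93, 6), (102, 4), (111, 5), (120, 5), (129, 5), (138, 4), (147, 1), (156, 0)]
```

>>> send_rows --rows '[[1.12,[0,0,0.2],0],[1.12,[0,0,0.2],0],[2.0,[0,0,0.05],0],[2.0,[0,0,0],0],[2.0,[0,0,0],0]]'

```text
t: 14.6
tool_pos: [0.5195, 0.2999, 0.0129]
tool_rot: [1.993, 2.428, 0.0]
contact_force: [0.5, 0.5, 0.6]
opening: 0.0201
grip_force: 0.0
```

>>> send_rows --rows '[[0.8,[0,0,0],0],[0.8,[0,0,0],0],[0.8,[0,0,0],0],[0.8,[0,0,0],0]]' --newtons 110

```text
t: 15.1
tool_pos: [0.5197, 0.3001, 0.0132]
tool_rot: [1.993, 2.428, 0.001]
contact_force: [-0.3, -0.2, 3.6]
opening: 0.0098
grip_force: 92.6
```

Run:
```python
from h import *; from station import ctrl
o=ctrl.get_obs();to(o,520,300,12.3,11.2);print(o["contact_force"],o["wrist_torque"],o["grip_force"])
i=ctrl.get_image("top");P=cloud(i)*1000;p,M,a=pose(o);D=P-p;L=-(D@M[:,0]);Y=D@M[:,1];z=P[...,2]
f=i["frame"].astype(int);m=(L>70)&(L<190)&(abs(Y)<60)&(z<60)&(f.max(2)-f.min(2)<40)&(f.min(2)>70);rect(P/1000,m,"tray front")
k=m&(L>80)&(abs(Y)<28);A=np.c_[L[k],Y[k],np.ones(k.sum())];print(k.sum(),np.linalg.lstsq(A,z[k],rcond=None)[0],"nose L",np.percentile(L[m],99),"Y",np.percentile(Y[m],[1,99]))
```

```text
pos [519.7 300.1  13.2] yang 11.24 tilt 0.04 | shift cm [-0.01  0.03  0.09] turn(after) 0.0
[-0.26951332 -0.17740594  3.61303899] [-0.06605326  0.03405818 -0.04354356] 92.5740909576416
tray front 505 zmed 4.4 rect [542.6 193.4] [70.1 78. ] 11.4
337 [ 0.0151928  -0.01277201  2.4597637 ] nose L 147.02422029759143 Y [-32.71820897  36.04681321]
```

Run:
```python
from h import *; from station import ctrl
for k in range(2):
    i=dict(np.load("top0.npz")) if k==0 else ctrl.get_image("top")
    P=cloud(i)*1000;z=P[...,2];m=box(P,319,385,155,250)&(z>100)&(z<118);Q=P[m]
    ys=np.arange(-380,-245,5.);lo=[];hi=[]
    for y in ys:
        x=Q[abs(Q[:,1]-y)<2.5,0];lo.append(x.min());hi.append(x.max())
    a=np.polyfit(ys+313,lo,1);b=np.polyfit(ys+313,hi,1)
    print("lo edge",a,"hi edge",b,"width",b[1]-a[1],"ang",np.degrees(np.arctan(-a[0])),np.degrees(np.arctan(-b[0])))
    fr=[Q[abs(Q[:,0]-x)<2.5,1].max() for x in range(445,640,5)];bk=[Q[abs(Q[:,0]-x)<2.5,1].min() for x in range(445,640,5)]
    xs=np.arange(445,640,5.)-489;print("front",np.polyfit(xs,fr,1),"back",np.polyfit(xs,bk,1),"ang",np.degrees(np.polyfit(xs,fr,1)[0]),np.degrees(np.polyfit(xs,bk,1)[0]))
```

```text
lo edge [-4.19516791e-02  4.39704443e+02] hi edge [-4.93379873e-02  6.42465197e+02] width 202.76075378850942 ang 2.4022455430533225 2.8245680381101232
front [ 6.89876708e-02 -2.38114794e+02] back [ 4.50634747e-02 -3.89819384e+02] ang 3.9527023779682455 2.5819469116854337
lo edge [-3.95436578e-02  4.39509218e+02] hi edge [-4.78430346e-02  6.42507422e+02] width 202.99820330001484 ang 2.2645048551171905 2.739115331846341
front [ 5.68245369e-02 -2.36944944e+02] back [ 4.58439278e-02 -3.90267773e+02] ang 3.255806135284548 2.626663581819459
```

>>> send_rows --rows '[[0.8,[0,0,-1.5],0],[0.8,[0,0,-3.0],0],[0.8,[0,0,-3.7],0],[0.8,[0,0,-2.5],2.0],[0.8,[0,0,0],3.6],[0.8,[0,0,0],3.0],[0.8,[0,0,0],0]]'

```text
t: 16.08
tool_pos: [0.5188, 0.2998, 0.1195]
tool_rot: [-2.168, -2.272, 0.001]
contact_force: [-0.3, 0.3, -3.1]
opening: 0.01
grip_force: 92.2
```

>>> send_rows --rows '[[0.8,[-1.5,-0.2,0],0],[0.8,[-3.0,-0.5,0],0],[0.8,[-4.5,-0.8,0],0],[0.8,[-5,-0.9,0],0],[0.8,[-5,-0.9,0],0],[0.8,[-5,-0.8,0],0],[0.8,[-4.5,-0.8,0],0],[0.8,[-3.5,-0.5,0],0],[0.8,[-2,-0.3,0],0],[0.8,[-1,-0.2,0],0]]'

```text
t: 17.32
tool_pos: [0.4757, -0.0538, 0.1196]
tool_rot: [-2.171, -2.27, 0.001]
contact_force: [-0.2, 0.6, -2.4]
opening: 0.0101
grip_force: 92.2
```

>>> send_rows --rows '[[0.8,[0,0,1.2],0],[0.8,[0,0,1.2],0],[0.8,[0,0,0.3],0],[0.8,[0,0,0],0]]'

```text
t: 17.82
tool_pos: [0.4762, -0.0518, 0.0921]
tool_rot: [-2.168, -2.272, 0.001]
contact_force: [-0.2, -0.1, -3.6]
opening: 0.0098
grip_force: 92.2
```

Run:
```python
from h import *; from station import ctrl
o=ctrl.get_obs();to(o,477.1,-52.9,94.7,2.6);print(o["contact_force"],o["wrist_torque"],o["grip_force"])
i=ctrl.get_image("top");P=cloud(i)*1000;p,M,a=pose(o);D=P-p;L=-(D@M[:,0]);Y=D@M[:,1];z=P[...,2]
m=(L>80)&(L<148)&(abs(Y)<45)&(z>75)&(z<102);rect(P/1000,m,"tray front")
k=m&(L>85)&(L<143)&(abs(Y)<28);A=np.c_[L[k],Y[k],np.ones(k.sum())];print(k.sum(),np.linalg.lstsq(A,z[k],rcond=None)[0],np.median(z[k]))
print("nose L",np.percentile(L[m],99))
y=[(Y[m&(abs(L-l)<4)].min(),Y[m&(abs(L-l)<4)].max()) for l in range(86,143,6)];y=np.array(y).mean(1);print(np.polyfit(np.arange(86,143,6),y,1),y.mean())
cv2.imwrite("pics/t4.png",cv2.resize(i["frame"][150:270,240:400],None,fx=4,fy=4)[:,:,::-1])
```

```text
pos [476.2 -51.8  92.1] yang 2.70 tilt 0.08 | shift cm [-0.12  0.08 -0.26] turn(after) 0.1
[-0.17562884 -0.10812989 -3.59725612] [ 0.14239857  0.00190703 -0.04837724] 92.15137839317322
tray front 492 zmed 83.1 rect [ 484.9 -164.7] [70.9 66.1] 2.2
338 [-1.13319644e-02  4.87674234e-03  8.41274068e+01] 82.71001142561884
nose L 145.3414423438022
[ 0.0439853  -2.16209487] 2.808244358804132
```

View pics/t4.png

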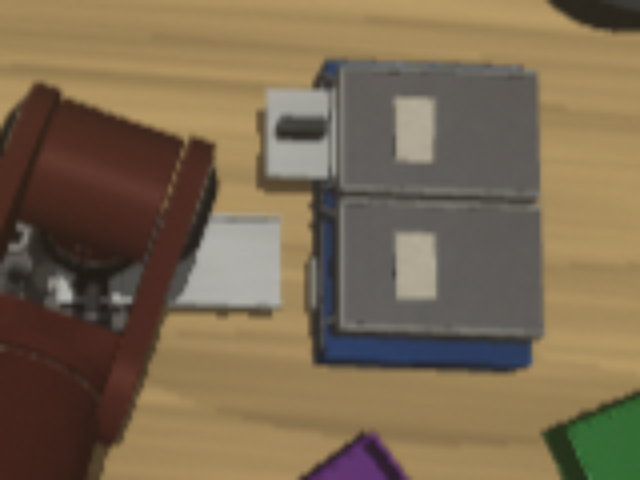

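Run:
```python
from h import *; from station import ctrl
o=ctrl.get_obs();p,M,a=pose(o);s=np.radians(2.6);dx=np.array([np.sin(s),-np.cos(s)]);dl=np.array([np.cos(s),np.sin(s)]);mo=np.array([485.5,-237.7])
for n in("top","scene"):
    for k in range(2):
        i=ctrl.get_image(n);P=cloud(i)*1000;z=P[...,2];d=P[...,:2]-mo;U=d@dx;W=d@dl
        def lat(m,us,nm):
            e=np.array([np.percentile(W[m&(abs(U-u)<4)],[2,98]) for u in us if (m&(abs(U-u)<4)).sum()>8])
            if len(e):print(n,nm,"lo %.1f hi %.1f"%tuple(np.median(e,0)),"slope deg",np.round(np.degrees(np.polyfit(range(len(e)),e.mean(1),1)[0]/6),1) if len(e)>3 else "",len(e))
        lat((z>101)&(z<116)&(W<160)&(W>-70),range(10,140,6),"roofs")
        lat((z>75)&(z<101)&(abs(W)<48),range(-110,-40,6),"tray")
        lat((z>84)&(z<101)&(abs(W)<48),range(-110,-40,6),"tray walls")
        m=(z>60)&(z<101)&(abs(W)<50)&(U>-22)&(U<-3);print(" guides W",np.round(np.percentile(W[m],[2,20,50,80,98]),1) if m.sum()>5 else None,m.sum())
    if n=="scene":
        m=(abs(W)<120)&(U>-60)&(U<100)&(z>50);v,u=np.nonzero(m);print(u.min(),u.max(),v.min(),v.max())
        c=i["frame"][v.min()-15:v.max()+25,u.min()-15:u.max()+70];print(c.shape);cv2.imwrite("pics/s4.png",cv2.resize(c,None,fx=5,fy=5,interpolation=2)[:520,:800,::-1])
```

```text
top roofs lo -45.6 hi 150.7 slope deg -0.5 22
top tray lo -31.4 hi 36.6 slope deg 11.1 12
top tray walls lo -31.3 hi 36.8 slope deg 11.9 12
 guides W [-45.5 -44.1  25.4  42.8  45.1] 14
top roofs lo -45.8 hi 150.6 slope deg -0.6 22
top tray lo -31.3 hi 36.2 slope deg 10.1 12
top tray walls lo -31.1 hi 36.5 slope deg 10.6 12
 guides W [-45.7 -44.3  41.5  43.5  44.2] 11
scene roofs lo -49.1 hi 151.7 slope deg 0.1 22
scene tray lo -35.5 hi 35.7 slope deg -0.3 12
scene tray walls lo -35.8 hi 35.8 slope deg -0.1 12
 guides W [-48.8 -46.5 -34.4  40.5  44.4] 38
scene roofs lo -48.8 hi 151.6 slope deg -1.3 22
scene tray lo -35.4 hi 38.2 slope deg -0.0 12
scene tray walls lo -34.7 hi 38.1 slope deg -0.1 12
 guides W [-48.9 -46.1 -32.3  39.9  44.6] 37
165 224 161 201
(80, 144, 3)
```

View pics/s4.png

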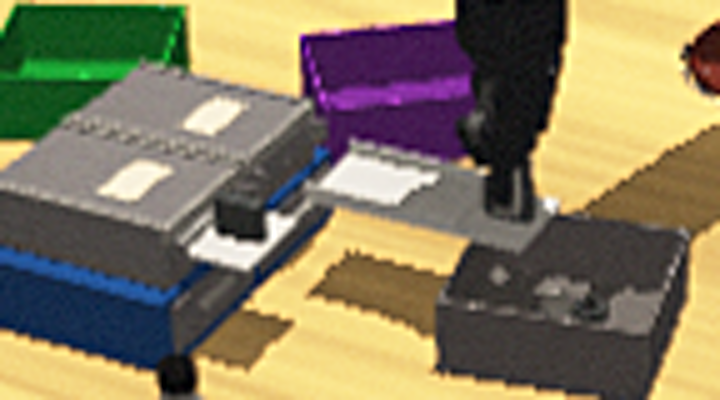

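The scene crop shows the tray nose at (330,185) facing the free bay beside the used rib at (240,210), with the bin clear below. The cameras put the tray about 2 mm too far toward +x, so I'll shift it 2 mm and raise it 2.6 mm, then start feeding it in.

>>> send_rows --rows '[[0.8,[0,-0.2,-0.25],0],[0.8,[-0.6,0,0],0],[0.8,[-1.2,0,0],0],[0.8,[-1.2,0,0],0],[0.8,[-0.6,0,0],0],[0.8,[-0.5,0,0],0],[0.8,[-0.4,0,0],0],[0.8,[-0.4,0,0],0],[0.8,[0,0,0],0]]'

```text
t: 19.2
tool_pos: [0.4769, -0.1016, 0.0953]
tool_rot: [-2.17, -2.272, -0.0]
contact_force: [0.9, 0.1, -3.8]
opening: 0.0102
grip_force: 92.2
```

```bash
cat >> h.py <<'E'
def st(o):
    p,M,a=pose(o);s=np.radians(2.6);dx=np.array([np.sin(s),-np.cos(s)]);dl=np.array([np.cos(s),np.sin(s)]);d=p[:2]-[485.5,-237.7]
    print("nose U %.1f W %.1f underside %.1f yang %.2f"%(d@dx+145,d@dl,p[2]-13.2,a),"F tool",np.round(M.T@o["contact_force"],1),"T tool",np.round(M.T@o["wrist_torque"],2))
E
python3 -c "
from h import *; from station import ctrl
st(ctrl.get_obs())"
```

```text
nose U 8.6 W -2.5 underside 82.1 yang 2.63 F tool [0.  0.9 3.8] T tool [-0.01  0.12  0.04]
```

>>> send_rows --rows '[[0.8,[-0.5,0,0],0],[0.8,[-0.6,0,0],0],[0.8,[-0.6,0,0],0],[0.8,[-0.6,0,0],0],[0.8,[-0.5,0,0],0],[0.8,[0,0,0],0]]'

```text
t: 19.95
tool_pos: [0.4781, -0.1298, 0.0953]
tool_rot: [-2.17, -2.271, -0.0]
contact_force: [-0.4, -1.1, -3.0]
opening: 0.0102
grip_force: 92.2
```

```bash
python3 -c "
from h import *; from station import ctrl
st(ctrl.get_obs())"
```

```text
nose U 36.9 W -2.5 underside 82.1 yang 2.60 F tool [-1.1 -0.5  3. ] T tool [0.04 0.17 0.01]
```

Free so far, so I'll continue.

>>> send_rows --rows '[[0.8,[-0.6,0,0],0],[0.8,[-0.8,0,0],0],[0.8,[-0.8,0,0],0],[0.8,[-0.8,0,0],0],[0.8,[-0.6,0,0],0],[0.8,[0,0,0],0]]'

```text
t: 20.7
tool_pos: [0.4798, -0.1658, 0.0953]
tool_rot: [-2.17, -2.271, -0.0]
contact_force: [-1.3, 0.3, -2.2]
opening: 0.0098
grip_force: 92.2
```

```bash
python3 -c "
from h import *; from station import ctrl
st(ctrl.get_obs())"
```

```text
nose U 73.0 W -2.5 underside 82.1 yang 2.60 F tool [ 0.3 -1.2  2.2] T tool [0.02 0.17 0.  ]
```

>>> send_rows --rows '[[0.8,[-0.6,0,0],0],[0.8,[-0.8,0,0],0],[0.8,[-0.8,0,0],0],[0.8,[-0.6,0,0],0],[0.8,[-0.4,0,0],0],[0.8,[-0.3,0,0],0],[0.8,[0,0,0],0]]'

```text
t: 21.58
tool_pos: [0.4814, -0.2004, 0.0953]
tool_rot: [-2.17, -2.272, 0.0]
contact_force: [1.3, 0.0, -3.5]
opening: 0.0099
grip_force: 92.2
```

```bash
python3 -c "
from h import *; from station import ctrl
st(ctrl.get_obs())"
```

```text
nose U 107.6 W -2.4 underside 82.1 yang 2.63 F tool [-0.1  1.3  3.5] T tool [0.   0.16 0.04]
```

>>> send_rows --rows '[[0.8,[-0.25,0,0],0],[0.8,[-0.2,0,0],0],[0.8,[-0.2,0,0],0],[0.8,[0,0,0],0]]'

```text
t: 22.08
tool_pos: [0.4817, -0.207, 0.0953]
tool_rot: [2.17, 2.272, 0.0]
contact_force: [-0.2, 0.4, -3.8]
opening: 0.0096
grip_force: 92.2
```

>>> send_rows --rows '[[0.8,[-0.1,0,0],0],[0.8,[-0.1,0,0],0],[0.8,[0,0,0],0]]'

```text
t: 22.45
tool_pos: [0.4818, -0.2089, 0.0954]
tool_rot: [2.17, 2.272, -0.0]
contact_force: [0.1, -0.2, -3.3]
opening: 0.0101
grip_force: 92.2
```

```bash
python3 -c "
from h import *; from station import ctrl
st(ctrl.get_obs())"
```

```text
nose U 116.1 W -2.4 underside 82.2 yang 2.64 F tool [-0.2  0.1  3.3] T tool [-0.    0.16  0.03]
```

No contact with the stop yet. Continuing in small steps.

>>> send_rows --rows '[[0.8,[-0.1,0,0],0],[0.8,[-0.1,0,0],0],[0.8,[0,0,0],0]]'

```text
t: 22.82
tool_pos: [0.482, -0.2095, 0.0953]
tool_rot: [-2.168, -2.27, -0.003]
contact_force: [0.1, 6.6, -0.1]
opening: 0.0096
grip_force: 92.5
```

>>> send_rows --rows '[[0.8,[-0.1,0,0],0],[0.8,[-0.1,0,0],0],[0.8,[0,0,0],0]]'

```text
t: 23.2
tool_pos: [0.482, -0.2095, 0.0951]
tool_rot: [-2.166, -2.268, -0.008]
contact_force: [0.7, 12.0, 1.1]
opening: 0.0099
grip_force: 92.8
```

Run:
```python
from h import *; from station import ctrl
o=ctrl.get_obs();st(o)
s=np.radians(2.6);dx=np.array([np.sin(s),-np.cos(s)]);dl=np.array([np.cos(s),np.sin(s)])
i=ctrl.get_image("wrist");cv2.imwrite("pics/w5.png",i["frame"][:,:,::-1])
for n in("scene",):
    i=ctrl.get_image(n);P=cloud(i)*1000;z=P[...,2];d=P[...,:2]-[485.5,-237.7];U=d@dx;W=d@dl
    for nm,c in(("free",0),("used",105)):
        m=(abs(W-c)<38)&(z>76)&(z<95)&(U<5)&(U>-75);print(nm,m.sum(),"tail U",np.percentile(U[m],[1,3,10]),"W",np.percentile(W[m],[3,97]),"z",np.median(z[m]))
    f=i["frame"][130:220,150:270];cv2.imwrite("pics/s5.png",cv2.resize(f,None,fx=6,fy=6,interpolation=2)[:,:,::-1])
```

```text
nose U 116.7 W -2.2 underside 81.9 yang 2.64 F tool [12.   1.2 -1. ] T tool [-0.13  1.88  0.15]
free 131 tail U [-55.65750468 -54.85097286 -52.44099286] W [-31.80756429  33.47899093] z 86.0823076538838
used 163 tail U [-55.10397478 -54.45017238 -50.79847902] W [ 72.07859751 139.14535879] z 84.58757102148518
```

View pics/s5.png

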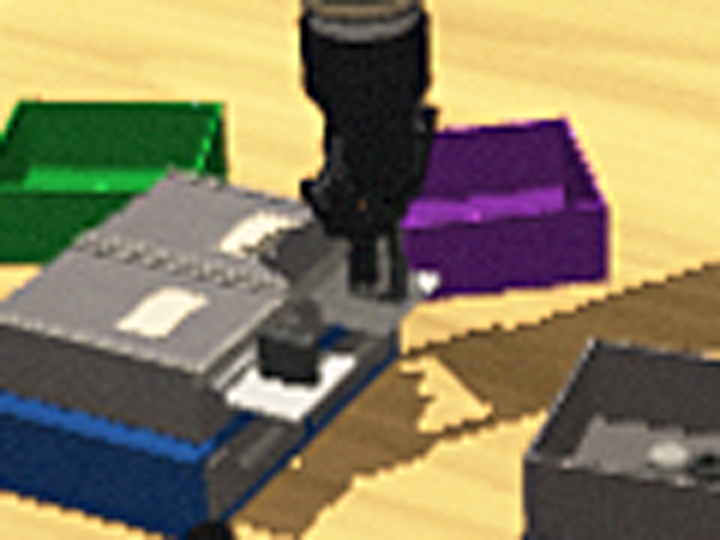

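Contact with the stop: 12 N of push, and the tail is level with the used tray (U −55.7 vs −55.1 mm). The crop shows both tails flush at the cabinet front, near (400,310) and (290,400). Next I ease the push, lower the tray onto the slot floor and release.

>>> send_rows --rows '[[0.8,[0.2,0,0.1],0],[0.8,[0.05,0,0.1],0],[1.0,[0,0,0],0],[1.15,[0,0,0],0],[1.3,[0,0,0],0],[2.0,[0,0,0],0],[3.0,[0,0,0],0],[3.5,[0,0,0],0]]'

```text
t: 24.3
tool_pos: [0.4819, -0.2107, 0.0935]
tool_rot: [2.169, 2.271, -0.0]
contact_force: [-0.6, 0.3, -0.6]
opening: 0.0346
grip_force: 0.0
```

Run:
```python
from h import *; from station import ctrl
o=ctrl.get_obs();st(o);print(o["opening"],o["contact_force"])
```

```text
nose U 117.8 W -2.3 underside 80.3 yang 2.63 F tool [ 0.4 -0.6  0.6] T tool [ 0.01  0.02 -0.02]
0.03464139302370443 [-0.60692927  0.33682387 -0.5631466 ]
```

Released. I'll rise straight up, then check the tray and the parts.

>>> send_rows --rows '[[3.5,[0,0,-1],0],[3.5,[0,0,-2],0],[3.5,[0,0,-3],0],[3.5,[0,0,-4],0],[3.5,[0,0,-4],0],[3.5,[4,0,-2],0],[3.5,[5,0,0],0],[3.5,[3,0,0],0],[3.5,[0,0,0],0]]'

```text
t: 25.42
tool_pos: [0.4764, -0.0891, 0.2543]
tool_rot: [2.165, 2.274, 0.001]
contact_force: [-0.2, -0.4, 0.3]
opening: 0.035
grip_force: 0.0
```

Run:
```python
from h import *; from station import ctrl
s=np.radians(2.6);dx=np.array([np.sin(s),-np.cos(s)]);dl=np.array([np.cos(s),np.sin(s)])
for n in("scene","top"):
    i=ctrl.get_image(n);P=cloud(i)*1000;z=P[...,2];d=P[...,:2]-[485.5,-237.7];U=d@dx;W=d@dl
    for nm,c in(("free",0),("used",105)):
        m=(abs(W-c)<40)&(z>76)&(z<92)&(U<0)&(U>-75);print(n,nm,m.sum(),"tail U",np.round(np.percentile(U[m],[1,3,10]),1),"W",np.round(np.percentile(W[m],[3,97])-c,1),"z %.1f"%np.median(z[m]))
        m=(abs(W-c)<15)&(z>106)&(z<122)&(U<-8)&(U>-75);print("  rib",m.sum(),P[m].mean(0).round(1),"U,W",U[m].mean().round(1),(W[m].mean()-c).round(1))
P0=cloud(dict(np.load("top0.npz")))
for q,nm in((P0,"before"),(P,"after")):
    zz=q[...,2]*(1000 if nm=="before" else 1);rect(q/(1 if nm=="before" else 1000),box(q,215,280,180,245)&(zz>52)&(zz<70),"bin "+nm)
f=np.vstack([cv2.resize(i["frame"][170:250,205:385],None,fx=4,fy=4,interpolation=2)])
cv2.imwrite("pics/t6.png",f[:,:,::-1])
```

```text
scene free 128 tail U [-55.3 -53.9 -51. ] W [-34.2  38.5] z 83.8
  rib 34 [ 483.9 -207.1  111. ] U,W -30.6 -0.2
scene used 147 tail U [-55.3 -54.3 -51.9] W [-35.6  35.2] z 84.1
  rib 38 [ 588.9 -202.3  111.7] U,W -30.7 -0.1
top free 304 tail U [-50.7 -50.6 -47.2] W [-32.3  33.3] z 84.5
  rib 56 [ 484.3 -209.6  114.1] U,W -28.1 0.1
top used 37 tail U [-25.3 -11.9  -8.1] W [-33.6  33.5] z 83.8
  rib 0 [nan nan nan] U,W nan nan
bin before 265 zmed 59.4 rect [484.5  -6.8] [141.  150.1] 11.2
bin after 107 zmed 60.2 rect [488.8  55.8] [ 72.6 161.3] 71.1<stdin>:7: RuntimeWarning: Mean of empty slice.
  ret = um.true_divide(
  ret = ret.dtype.type(ret / rcount)
```

View pics/t6.png

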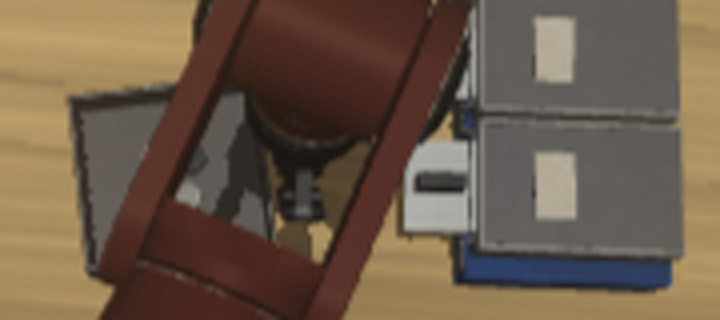

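The top view shows the tray's rib at (440,180) in front of the free bay and the bin undisturbed. In the scene view the new tray matches the used one in depth, sideways position and height. Handing in.

```bash
python3 -c "
from station import ctrl
print(ctrl.finish_job())"
```

```text
the job is handed in; nothing more can be done
None
```

I tipped all four parts into the grey bin, slid the empty tray home against the stop in the free bay, and released it. The job was handed in at about 25.5 s of the 66 s limit; the hand-in call returned no verdict.

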